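Size a spacer ring on the stepped mandrel and sort it

TASK

Find the size of the spacer ring that lies on the black rubber mat: slide it down the stepped mandrel until it really stops on its step, and press it gently so that the sprung mandrel gives a few millimetres without being forced. Then take it off again and lay it flat in the tray that has as many studs as there are grooves showing on the mandrel just above the seated ring. Leave the other two rings and the loose things round about where they are.

Things in the scene. Friction and masses are not known exactly. Their poses are not given: they have to be found in the camera images.
- gauge: Ring gauge fixed to the bench: steel foot 90 mm across and 12 mm high, a sleeve 44 mm across up to 28 mm, and out of it a sprung upright stepped mandrel (see point mandrel_foot). Origin: centre of the foot's underside, on the mandrel's axis; z up.
- mandrel_foot (a point): Point on the mandrel's axis, 34 mm above the bench when it is not pressed; sinks with it. Above it: three cylindrical lands 18 mm long, each with a conical step 4 mm high under it, then a nose from 72 mm tapering to a 6 mm tip at 87 mm above this point. An off-centre ring can catch on a step above its own and stop too early; let go of, it settles by its weight.
- step_1 (a point): Point on the mandrel's axis, 52 mm above mandrel_foot, where the underside of a ring of 26 mm bore comes to rest. Step tapering from 28 mm (50 mm above the foot) to 24 mm diameter (54 mm), under the upper land of 24 mm diameter, which has one groove near its top, just above a seated ring. The matching ring has 1 mm clearance all round on the land.
- step_2 (a point): The same, 30 mm above mandrel_foot, for a bore of 30 mm: step tapering from 32 to 28 mm diameter under the middle land of 28 mm diameter, which has two grooves near its top.
- step_3 (a point): The same, 8 mm above mandrel_foot, for a bore of 34 mm: step tapering from 36 to 32 mm diameter under the lower land of 32 mm diameter, which has three grooves near its top.
- spindle (a joint): How far the sprung mandrel is pressed down, in m: 0 free, 0.008 at its hard stop. It starts to give at about 4 N and takes about 2.5 N more for each mm; it springs back by itself.
- mat: Black rubber mat 110 x 110 mm, about 1 mm thick, flat on the bench; the ring to be gauged lies on it. Origin: centre of its underside. It offers no step: the ring's underside is at bench height.
- ring_a: Plain steel spacer ring, outside 52 mm diameter, 14 mm high, about 0.12 kg, lying flat. The three rings are alike outside; their bores are 26, 30 and 34 mm, one each, and which has which is not told: gauge it. Origin: centre of the underside, on the ring's axis; z along the axis, up.
- ring_b: Plain steel spacer ring, outside 52 mm diameter, 14 mm high, about 0.12 kg, lying flat. The three rings are alike outside; their bores are 26, 30 and 34 mm, one each, and which has which is not told: gauge it. Origin: centre of the underside, on the ring's axis; z along the axis, up.
- ring_c: Plain steel spacer ring, outside 52 mm diameter, 14 mm high, about 0.12 kg, lying flat. The three rings are alike outside; their bores are 26, 30 and 34 mm, one each, and which has which is not told: gauge it. Origin: centre of the underside, on the ring's axis; z along the axis, up.
- tray_1_floor (a point): Centre of the inner floor of the grey open tray with one stud on the ledge along its front side: for a ring that stops where one groove shows. Tray 84 x 84 mm, inside 78 mm, rim 6 mm above the bench, fixed; the ledge adds 13 mm on the -x side, black studs up to 10 mm. The point is 3 mm above the bench; x away from the ledge, z up. Trays stand in a row in any order.
- tray_2_floor (a point): Centre of the inner floor of the grey open tray with two studs on the ledge along its front side: for a ring that stops where two grooves show. Tray 84 x 84 mm, inside 78 mm, rim 6 mm above the bench, fixed; the ledge adds 13 mm on the -x side, black studs up to 10 mm. The point is 3 mm above the bench; x away from the ledge, z up. Trays stand in a row in any order.
- tray_3_floor (a point): Centre of the inner floor of the grey open tray with three studs on the ledge along its front side: for a ring that stops where three grooves show. Tray 84 x 84 mm, inside 78 mm, rim 6 mm above the bench, fixed; the ledge adds 13 mm on the -x side, black studs up to 10 mm. The point is 3 mm above the bench; x away from the ledge, z up. Trays stand in a row in any order.
- seal_ring: Black rubber-faced shaft seal, 68 mm across, 9 mm high; a bystander to leave alone. Origin: centre of the underside.
- bearing_b: Ball bearing, 62 mm across, 16 mm high; a bystander to leave alone. Origin: centre of the underside.
- bolt_c: Flanged bolt standing on its head, 20 mm across, 37 mm high; a bystander to leave alone. Origin: centre of the underside.
Mind the look-alikes: they are no part of the job. What is shaped like the ring_b but green or pink is not meant.

How it is judged:
By the outcome, as a careful person would: the job done as asked, in the order asked, and still so for the second after the job is handed in, with the robot touching nothing.
It also fails if it takes over 51 s, if anything falls off the work surface, if the arm or the gripper's body presses on something with over 40 N, if the wrist force passes 120 N, or if a joint passes its speed limit or range.

ROBOT

A 6-joint arm with a two-finger parallel gripper is mounted at the origin on a cart in front of the work surface, level with it; the furniture and walls round the work are solid. World frame = base frame: x ahead of the robot, y to its left, z up, the work surface at z = 0. Lengths are in mm, angles in rad, forces in N, time in s.
With the tool pointing down it reaches from about 350 to 775 mm from the base axis. Payload 7.3 kg.
Tool frame: the origin (TCP) lies at the very end of the fingers, on their centre line; the grasp point (between the pads) lies 19 mm behind it; z points along the fingers, x is the direction in which the jaws open and shut, and the axes are right-handed (so a half turn about z gives the same grasp; the last joint's range is limited). The gripper opens to 92 mm and grips with 3 to 60 N. Pads are 19 mm wide; open, the fingers measure 130 mm over their backs; the gripper's body (75 mm by 190 mm) begins 47 mm behind the grasp point.
Start: joints at [-1.481, 0.342, 1.524, -0, 1.275, -0.146], TCP at [122.672, -510.486, 226.741] pointing down, gripper open.
Joint ranges: [-2.53, 2.53], [-0.77, 2.02], [0.04, 2.7], [-1, 4.14], [0.28, 2.66], [-3.11, 3.11]. Speed limits (rad/s): [2.57, 2.57, 3.14, 3.14, 3.14, 3.14].

INTERFACE

Orientations are given as [roll, pitch, yaw] about the fixed x, y, z axes, in that order (R = Rz(yaw) Ry(pitch) Rx(roll)).
In Python, from plant import bot, capture, camera_params gives the robot as it stands.
- The arm moves only by the shell command python3 -m jog 'ROWS' [OPENING]. ROWS is a JSON object of lists of equal length, an entry for each row: "xyz": the shift along the world's x, y, z as a fraction of full scale, a list of three; "angular": the turn, a rotation vector about the world's x, y, z as a fraction of full scale, a list of three. In form: {"xyz": [[x, y, z], ...], "angular": [[wx, wy, wz], ...]}. A call has 1 to 10 rows; each row shifts and turns the pose as measured when the row begins; what a row does not reach is not made up. Full scale, the value 1, is 2 cm for a shift and 6 degrees for a turn. A row lasts 1/10 s, in which the tool goes at most 50 mm and 8.59 degrees, less where a joint would pass 70% of its speed; a pose out of reach is approached as far as the arm can. A call with a number of a shift or a turn outside -1 to 1 is refused whole. A call with a gripper value outside its range is refused whole. OPENING is the closure, from -1 (fully open) to 1 (shut), set as the call begins (- or left out, the last holds). The fingers move at their own pace and stop on an object; the grip force is fixed at half the most. Time passes only in rows, so rows that do not move let the fingers close. It gives the time, the measured TCP pose, the force and the opening at its end, in the units of the state.
- bot.get_obs(): the state, without advancing time (a new reading comes with each control period).
- capture(name): name is "scene" or "top" or "wrist"; returns the picture (420x560x3 uint8, red, green, blue); there is no depth.
- camera_params(name): a dict with "fx", "fy", "cx", "cy" (pixels), "rvec" (rotation vector, rad) and "tvec" (3), from world to camera coordinates, as OpenCV has them. Camera axes: x right, y down, z forward; pixel columns grow to the right and rows downward; lengths in mm; the calibration is good to about 2 mm. A picture is of the moment at which its call begins: read the wrist's pose just before it. camera_params takes no time and is no camera call; for the wrist camera it gives the pose at the moment of the call.
- bot.close_job(): hands the job in, once; it reports no verdict.
The state is a dict: "time": time; "joint_positions": joint angles; "dq": joint speeds; "tau": joint torques, N m; "tool_pos": TCP position; "tcp_rot": TCP orientation; "contact_force": force on the tool from outside, world axes, zero at the start; "moment": the same for the moment, N m; "grip_width": finger opening in mm.
Only numpy, scipy, OpenCV 4.12 (cv2) and the standard library are available. Lean on these libraries where they do the work, as an engineer would, in place of code of your own. Each camera call takes 0.05 s, during which the arm holds its last target.

## Working session

There is one attempt and no reset: what is moved stays moved. The work goes in short steps, Python scripts to look and compute and a shell command to move; the robot and the scene stay as the last step left them, time stands still between calls to the robot, and variables do not carry over. Pictures are saved under pics/ and viewed, and the job is handed in when it is done.

```bash
mkdir -p pics; ls; python3 - <<'E'
from plant import bot,capture,camera_params
import cv2
print(bot.get_obs())
for n in ("scene","top"):
    im=capture(n); cv2.imwrite(f"pics/{n}0.png",im[:,:,::-1]); print(n,camera_params(n))
E
```

```text
pics
{'time': 0.0, 'joint_positions': array([-1.48098939e+00,  3.42737898e-01,  1.52502432e+00,  9.64327112e-06,
        1.27543704e+00, -1.46045976e-01]), 'dq': array([ 8.26827284e-04, -3.58472314e-04,  1.35430202e-03, -7.31748976e-05,
       -6.13876375e-04,  2.07150059e-04]), 'tau': array([ 1.63708653e-03, -4.31243634e+01, -2.44217795e+01,  7.20553449e-02,
        5.59853262e-02, -1.14118009e-04]), 'tool_pos': array([ 122.64074163, -510.03991097,  226.03456269]), 'tcp_rot': array([-3.14134973e+00,  1.58815499e-03, -1.33494604e+00]), 'contact_force': array([-0.15500106,  0.41781891, -0.34328595]), 'moment': array([0.01650358, 0.04817648, 0.01391565]), 'grip_width': 91.39758424575638}
scene {'fx': 437.76938586574386, 'fy': 437.76938586574386, 'cx': 279.4630166890282, 'cy': 216.01453918852326, 'rvec': array([ 0.62342092, -2.7263151 ,  1.06327129]), 'tvec': array([ 481.178001  ,  132.96937837, 1055.16103468])}
top {'fx': 540.0805657012974, 'fy': 540.0805657012974, 'cx': 269.2780605760622, 'cy': 209.45706701115654, 'rvec': array([ 2.16798205, -2.11549592,  0.13866033]), 'tvec': array([  99.93891159,  514.61266687, 1338.8885022 ])}
```

View pics/scene0.png

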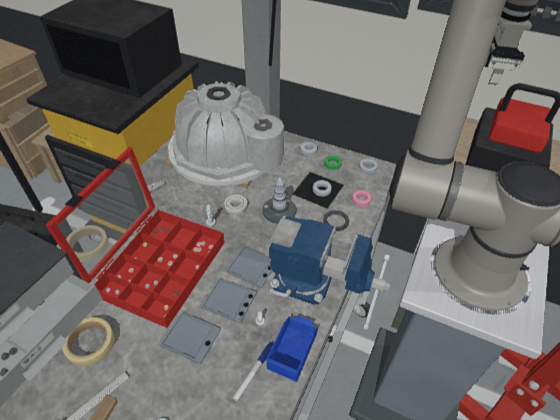

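View pics/top0.png

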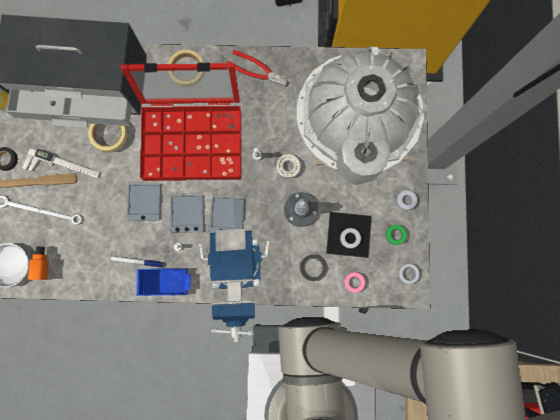

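The scene view shows the ring on the black mat at (321,188) and the gauge at (279,205). The top view shows the mat ring at (350,238), the gauge at about (301,208) and the trays at (145,202), (187,213) and (228,212). I'll zoom in and measure.

```bash
cat > h.py <<'E'
import numpy as np,cv2
from plant import bot,capture,camera_params
def ray(p,uv):
    R=cv2.Rodrigues(np.array(p['rvec']))[0]; t=np.array(p['tvec'])
    d=R.T@np.array([(uv[0]-p['cx'])/p['fx'],(uv[1]-p['cy'])/p['fy'],1]); return -R.T@t,d
def onz(p,uv,z):
    c,d=ray(p,uv); return (c+d*(z-c[2])/d[2])
def proj(p,X):
    K=np.array([[p['fx'],0,p['cx']],[0,p['fy'],p['cy']],[0,0,1]])
    return cv2.projectPoints(np.float64(X).reshape(-1,3),np.array(p['rvec']),np.array(p['tvec']),K,None)[0].reshape(-1,2)
E
python3 - <<'E'
from h import *
im=cv2.imread('pics/top0.png'); p=camera_params('top')
c=im[180:300,270:430]; cv2.imwrite('pics/z1.png',cv2.resize(c,None,fx=5,fy=5,interpolation=cv2.INTER_CUBIC))
c=im[170:270,115:255]; cv2.imwrite('pics/z2.png',cv2.resize(c,None,fx=5.5,fy=5.5,interpolation=cv2.INTER_CUBIC))
s=cv2.imread('pics/scene0.png'); c=s[140:260,200:360]; cv2.imwrite('pics/z3.png',cv2.resize(c,None,fx=5,fy=5,interpolation=cv2.INTER_CUBIC))
for n,uv,z in [('ring',(350,238),14),('gauge',(301,208),12),('t',(145,202),3),('t',(187,213),3),('t',(228,212),3),('vise',(232,262),80)]: print(n,onz(p,uv,z).round())
E
```

```text
ring [446. -96.  14.]
gauge [521.  31.  12.]
t [529. 440.   3.]
t [502. 328.   3.]
t [508. 221.   3.]
vise [374. 199.  80.]
```

View pics/z1.png

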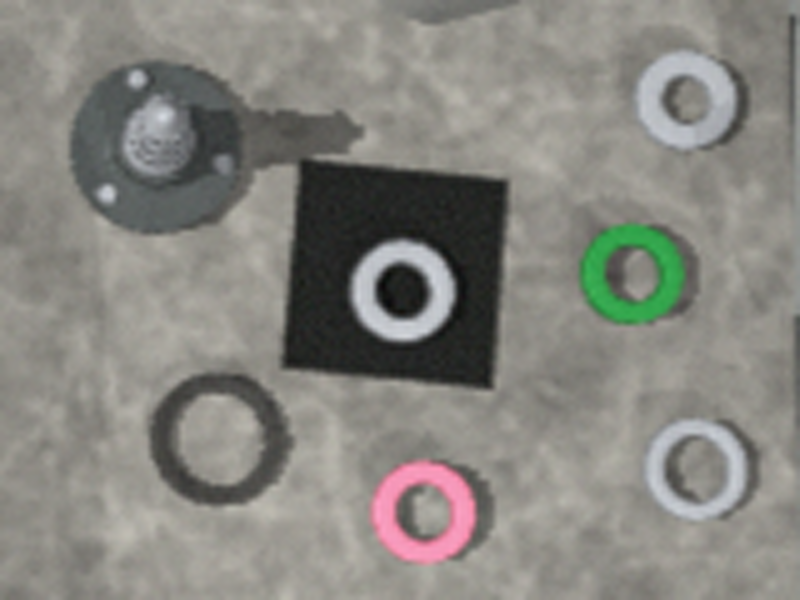

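View pics/z2.png

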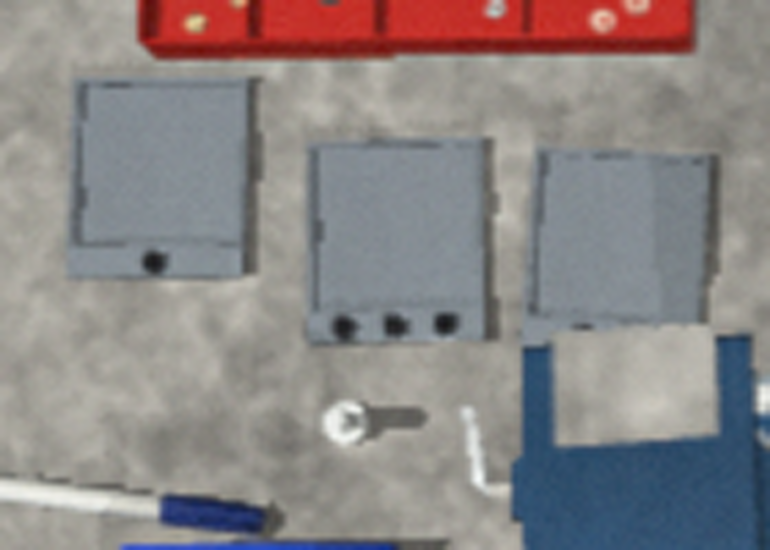

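View pics/z3.png

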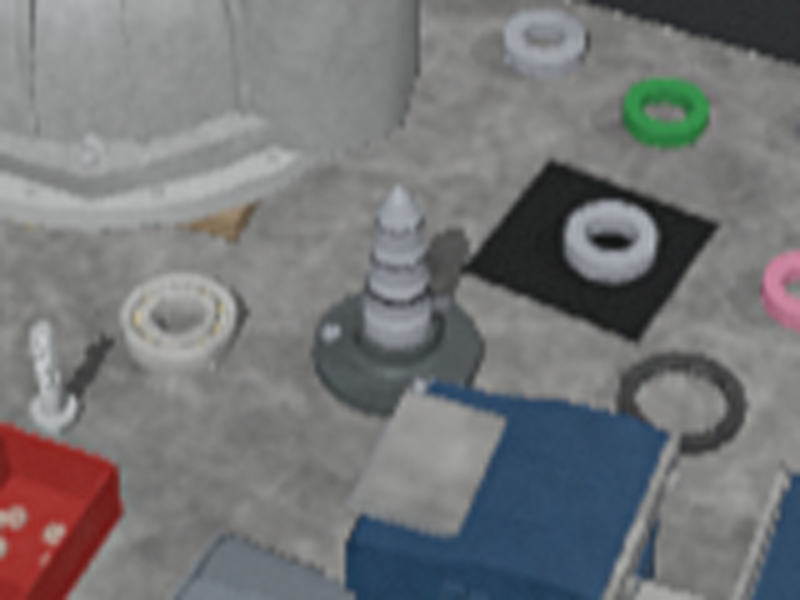

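The mat ring looks mid-bore by eye, but I'll gauge it. The studs read: tray at y≈440 has 1, at y≈328 has 3, and at y≈221 it is hidden by the vise, so 2 by elimination. Next are the precise measurements.

```bash
python3 - <<'E'
from h import *
im=cv2.imread('pics/top0.png'); p=camera_params('top')
hsv=cv2.cvtColor(im,cv2.COLOR_BGR2HSV)
g=cv2.cvtColor(im,cv2.COLOR_BGR2GRAY)
# ring on mat
m=np.zeros_like(g); m[216:256,330:368]=(g[216:256,330:368]>95)*255
n,l,s,c=cv2.connectedComponentsWithStats(m)
for i in range(1,n):
    if s[i,4]>100:
        cs,_=cv2.findContours((l==i).astype('u1') if 0 else (l==i).astype(np.uint8),cv2.RETR_CCOMP,cv2.CHAIN_APPROX_NONE)
        for k in cs:
            if len(k)>8:
                e=cv2.fitEllipse(k); print('ring',s[i],e,onz(p,e[0],14).round(1))
# other things on top: gauge foot (dark)
m=np.zeros_like(g); sub=cv2.resize(im,None,fx=1,fy=1)
x0,y0,x1,y1=280,188,322,230
f=cv2.medianBlur(g,3)
m[y0:y1,x0:x1]=(f[y0:y1,x0:x1]<100)*255
print(g[205,284:320])
cs,_=cv2.findContours(m,cv2.RETR_EXTERNAL,cv2.CHAIN_APPROX_NONE)
k=max(cs,key=cv2.contourArea); print(cv2.minEnclosingCircle(k),cv2.fitEllipse(k))
# z1 hand estimate: foot circle px (157,147)/5
print('foot',onz(p,(270+157/5,180+147/5),12).round(1))
ps=camera_params('scene')
# tip: top z1 (164,113)?, scene z3 (400,186)
def tri(a,b):
    c1,d1=ray(p,a);c2,d2=ray(ps,b)
    A=np.stack([d1,-d2],1);t=np.linalg.lstsq(A,c2-c1,rcond=None)[0]
    P,Q=c1+d1*t[0],c2+d2*t[1];return ((P+Q)/2).round(1),np.linalg.norm(P-Q).round(1)
print('tip',tri((270+164/5,180+113/5),(200+399/5,140+187/5)))
print('vise corner TL', tri((115+555/5.5,170+338/5.5),(200+505/5,140+415/5)),tri((115+555/5.5,170+338/5.5),(200+430/5,140+390/5)), tri((115+715/5.5,170+327/5.5),(200+430/5,140+390/5)))
# trays hull corners
for n,q in [('t1',[(75,82),(252,80),(245,278),(68,276)]),('t3',[(312,142),(488,140),(486,340),(307,342)]),('t2',[(538,150),(715,155)])]:
    for u in q: print(n,onz(p,(115+u[0]/5.5,170+u[1]/5.5),6).round(1))
print('seal',onz(p,(270+220/5,180+440/5),9),'green',onz(p,(270+633/5,180+275/5),14),'pink',onz(p,(270+425/5,180+512/5),14),'bearing',onz(p,(288,166),16))
E
```

```text
ring [340 228  21  20 243] ((350.00506591796875, 237.70204162597656), (19.381975173950195, 20.271907806396484), 96.50970458984375) [447.  -96.2  14. ]
ring [340 228  21  20 243] ((349.8998107910156, 237.828369140625), (11.625747680664062, 12.087900161743164), 143.74501037597656) [446.7 -96.   14. ]
[125  93  95  93  90  96  92  88  87  87  92 130 169 157 141 173 178 171
 168 150 132 119 119 104  67  55  61  64  64  62  60  64  61  71  94  92]
((303.0, 209.0), 19.31330680847168) ((302.5073547363281, 209.36990356445312), (32.34043884277344, 37.146942138671875), 84.3163833618164)
foot [517.7  29.6  12. ]
tip (array([518.6,  31.5, 121.3]), np.float64(0.3))
vise corner TL (array([410.1, 221.3, 205.8]), np.float64(52.3)) (array([425.4, 224.1, 209.7]), np.float64(20.6)) (array([444.5, 165.5, 140.4]), np.float64(8.5))
t1 [572.9 484.5   6. ]
t1 [575.8 399.8   6. ]
t1 [480.5 398.    6. ]
t1 [479.5 482.1   6. ]
t3 [546.5 369.5   6. ]
t3 [549.4 285.6   6. ]
t3 [453.8 282.5   6. ]
t3 [450.8 367.    6. ]
t2 [545.2 261.5   6. ]
t2 [544.7 177.2   6. ]
seal [367.48254396  -5.29611361   9.        ] green [ 456.85043078 -215.60589622   14.        ] pink [ 333.54141731 -109.36488468   14.        ] bearing [631.02521944  66.75265908  16.        ]
```

```bash
python3 - <<'E'
from h import *
im=cv2.imread('pics/top0.png'); p=camera_params('top');ps=camera_params('scene')
def tri(a,b):
    c1,d1=ray(p,a);c2,d2=ray(ps,b)
    A=np.stack([d1,-d2],1);t=np.linalg.lstsq(A,c2-c1,rcond=None)[0]
    P,Q=c1+d1*t[0],c2+d2*t[1];return ((P+Q)/2).round(1),np.linalg.norm(P-Q).round(1)
T=[(555,338),(715,327),(720,435),(555,445)];S=[(358,500),(425,385),(505,415),(455,535)]
for a,b in zip(T,S): print(tri((115+a[0]/5.5,170+a[1]/5.5),(200+b[0]/5,140+b[1]/5)))
# boss hub: top (366,152), scene (264,124)
print('boss',tri((366,152),(264,124)))
print('bosslow',[onz(p,(365,182),z).round() for z in(0,60,120)],[onz(p,(343,165),z).round() for z in(0,60,120)])
E
```

```text
(array([442. , 234.8, 139.2]), np.float64(0.8))
(array([445.5, 165.7, 143. ]), np.float64(5.9))
(array([403.5, 163.4, 140.2]), np.float64(1.6))
(array([396.8, 233.2, 138.3]), np.float64(0.1))
boss (array([ 637.8, -115. ,  150. ]), np.float64(2.0))
bosslow [array([ 596., -137.,    0.]), array([ 584., -127.,   60.]), array([ 572., -117.,  120.])] [array([641., -79.,   0.]), array([627., -72.,  60.]), array([613., -64., 120.])]
```

```bash
python3 -m jog '{"xyz":[[0.78,1,0],[0.78,1,0],[0.78,1,0],[0.78,1,0],[0.78,1,0],[0.78,1,0],[0.78,1,0],[0.78,1,0],[0.78,1,0],[0.78,1,0]],"angular":[[0,0,-0.23],[0,0,-0.23],[0,0,-0.23],[0,0,-0.23],[0,0,-0.23],[0,0,-0.23],[0,0,-0.23],[0,0,-0.23],[0,0,-0.23],[0,0,-0.23]]}' -1
```

```text
time: 1.1
tool_pos: [280.7, -302.1, 222.1]
tcp_rot: [3.14, 0.009, -1.591]
contact_force: [1.1, -0.0, 0.6]
grip_width: 91.6
```

```bash
python3 -m jog '{"xyz":[[0.8,1,-0.2],[0.8,1,-0.2],[0.8,1,-0.2],[0.8,1,-0.2],[0.8,1,-0.2],[0.8,1,-0.2],[0.8,1,-0.2],[0.8,1,-0.2],[0.8,1,-0.2],[0.8,1,-0.2]],"angular":[[0,0,0.02],[0,0,0.02],[0,0,0.02],[0,0,0.02],[0,0,0.02],[0,0,0.02],[0,0,0.02],[0,0,0],[0,0,0],[0,0,0]]}'
python3 -m jog '{"xyz":[[0,0,0],[0,0,0]],"angular":[[0,0,0],[0,0,0]]}'
python3 - <<'E'
from h import *
o=bot.get_obs(); print(o['tool_pos'],o['tcp_rot'])
p=camera_params('wrist'); im=capture('wrist'); cv2.imwrite('pics/w1.png',im[:,:,::-1]); print(p)
print(proj(p,[[447,-96,14],[518,30.5,12]]))
E
```

```text
time: 2.1
tool_pos: [444.8, -91.6, 179.0]
tcp_rot: [3.136, 0.011, -1.577]
contact_force: [-0.1, -0.5, 1.0]
grip_width: 91.5
time: 2.3
tool_pos: [445.3, -89.3, 177.9]
tcp_rot: [3.134, 0.012, -1.573]
contact_force: [-0.4, -0.9, -0.7]
grip_width: 91.4
[445.27185367 -89.29150328 177.88823914] [ 3.13432899  0.01191911 -1.5729653 ]
{'fx': 366.73170782576966, 'fy': 366.73170782576966, 'cx': 280.39591331100206, 'cy': 205.18821965400952, 'rvec': array([-2.08135263,  2.08198712,  0.29606817]), 'tvec': array([-86.21900959, 409.29627675, 462.32701822])}
[[290.19007658 185.58550276]
 [142.12481866 103.51436807]]
```

View pics/w1.png

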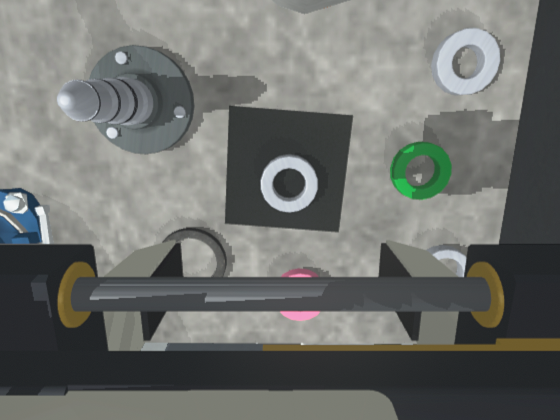

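The wrist view has the ring at about (289,184), the gauge foot at (145,100) and the mandrel tip at (70,102). I'll refine those.

```bash
cat >> h.py <<'E'
def blob(m,mn=200):
    cs,_=cv2.findContours(m.astype(np.uint8)*255,cv2.RETR_CCOMP,cv2.CHAIN_APPROX_NONE)
    return [(cv2.fitEllipse(k),cv2.contourArea(k)) for k in cs if len(k)>10 and cv2.contourArea(k)>mn]
E
python3 - <<'E'
from h import *
p=camera_params('wrist'); im=cv2.imread('pics/w1.png'); g=cv2.cvtColor(im,cv2.COLOR_BGR2GRAY)
c,d=ray(p,(280,210)); print('cam',c.round())
m=np.zeros(g.shape,bool); m[145:220,250:330]=g[145:220,250:330]>110
for e,a in blob(m): print(e,a,onz(p,e[0],14).round(1))
pts=[]
# foot: lighter bolts + rim: radial edge from bench to dark foot
print(g[100,170:205],g[30:60,145],g[140:165,145])
E
python3 - <<'E'
import cv2
im=cv2.imread('pics/w1.png'); cv2.imwrite('pics/w1z.png',cv2.resize(im[30:170,40:215],None,fx=4.4,fy=4.2,interpolation=cv2.INTER_CUBIC))
E
```

```text
cam [518. -91. 335.]
((288.6271667480469, 183.56114196777344), (55.912452697753906, 56.812740325927734), 101.78983306884766) 2494.0 [448.8 -94.7  14. ]
((288.265625, 183.5919189453125), (31.538278579711914, 33.6882209777832), 56.947025299072266) 829.5 [448.7 -94.4  14. ]
[ 77  76  76  77  77  76  77  77  76  76  77  77  76  76  78  78  77  78
  78  78  73  63  62  73 115 117 118 118 116 115 115 114 114 113 114] [164 159 148 148 147 146 146 146 145 145 144 145 145 146 145 138 115 103
 108 109 109 109 110 111 111 112 112 112 113 113] [115 115 115 115 115 115 115 115 115 116 116 116 113 112 129 157 159 160
 160 160 162 164 163 164 166]
```

View pics/w1z.png

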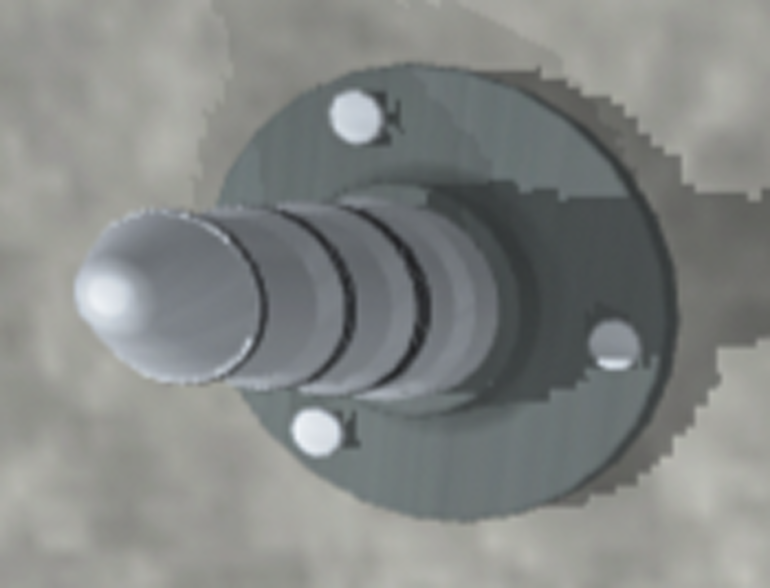

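```bash
python3 -m jog '{"xyz":[[0.07,-0.15,-0.5],[0.07,-0.15,-0.9],[0,0,-0.9],[0,0,-0.9],[0,0,-0.9],[0,0,-0.9],[0,0,-0.9],[0,0,-0.9],[0,0,-0.5],[0,0,0]],"angular":[[0.03,-0.06,0],[0.03,-0.06,0],[0,0,0],[0,0,0],[0,0,0],[0,0,0],[0,0,0],[0,0,0],[0,0,0],[0,0,0]]}'

```

```text
time: 3.35
tool_pos: [444.2, -105.0, 29.7]
tcp_rot: [-3.132, 0.015, -1.586]
contact_force: [0.5, 0.2, 0.4]
grip_width: 91.9
```

```bash
cat > go.py <<'E'
import sys
from h import *
from scipy.spatial.transform import Rotation as R
def need(x,y,z,yaw=-np.pi/2):
    o=bot.get_obs(); o=bot.get_obs()
    print('t',o['time'],'pos',o['tool_pos'].round(1),'F',o['contact_force'].round(1),'w',round(o['grip_width'],1))
    d=np.array([x,y,z])-o['tool_pos']; print('units',(d/20).round(2))
    Rt=R.from_euler('xyz',[np.pi,0,yaw]); Rc=R.from_euler('xyz',o['tcp_rot'])
    print('ang',(np.degrees((Rt*Rc.inv()).as_rotvec())/6).round(3))
if __name__=='__main__': need(*map(float,sys.argv[1:4]))
E
python3 go.py 448 -95.3 3; python3 go.py 448 -95.3 3
```

```text
t 3.35 pos [ 444.2 -105.    29.7] F [0.5 0.2 0.4] w 91.9
units [ 0.19  0.48 -1.34]
ang [-0.141  0.097  0.145]
t 3.35 pos [ 444.2 -105.    29.7] F [0.5 0.2 0.4] w 91.9
units [ 0.19  0.48 -1.34]
ang [-0.141  0.097  0.145]
```

```bash
python3 -m jog '{"xyz":[[0.19,0.48,0],[0,0,0]],"angular":[[-0.14,0.1,0.14],[0,0,0]]}'; python3 go.py 448 -95.3 3; 
```

```text
time: 3.55
tool_pos: [448.2, -96.5, 30.7]
tcp_rot: [-3.141, -0.001, -1.573]
contact_force: [0.4, 0.3, 0.2]
grip_width: 91.6
t 3.55 pos [448.2 -96.5  30.7] F [0.4 0.3 0.2] w 91.6
units [-0.01  0.06 -1.38]
ang [0.007 0.002 0.021]
```

```bash
python3 -m jog '{"xyz":[[0,0.06,-0.7],[0,0,-0.6],[0,0,0]],"angular":[[0,0,0.02],[0,0,0],[0,0,0]]}'; python3 go.py 448 -95.3 3; 
```

```text
time: 3.85
tool_pos: [449.8, -96.9, 6.7]
tcp_rot: [-3.136, -0.002, -1.571]
contact_force: [-0.0, -0.6, 0.6]
grip_width: 91.4
t 3.85 pos [449.8 -96.9   6.7] F [-0.  -0.6  0.6] w 91.4
units [-0.09  0.08 -0.19]
ang [ 0.022  0.056 -0.   ]
```

```bash
python3 -m jog '{"xyz":[[-0.09,0.08,-0.17],[0,0,0]],"angular":[[0.02,0.05,0],[0,0,0]]}'; python3 -m jog '{"xyz":[[0,0,0],[0,0,0],[0,0,0],[0,0,0],[0,0,0]],"angular":[[0,0,0],[0,0,0],[0,0,0],[0,0,0],[0,0,0]]}' 1;  python3 go.py 448 -95.3 3; 
```

```text
time: 4.05
tool_pos: [448.4, -96.1, 4.4]
tcp_rot: [-3.14, -0.001, -1.571]
contact_force: [-0.3, -0.7, 0.9]
grip_width: 91.8
time: 4.55
tool_pos: [449.3, -96.6, 5.9]
tcp_rot: [-3.137, -0.001, -1.572]
contact_force: [0.1, 0.1, -0.6]
grip_width: 56.0
t 4.55 pos [449.3 -96.6   5.9] F [ 0.1  0.1 -0.6] w 56.0
units [-0.06  0.06 -0.15]
ang [0.014 0.045 0.007]
```

```bash
python3 -m jog '{"xyz":[[0,0,-0.08],[0,0,0],[0,0,0]],"angular":[[0,0,0],[0,0,0],[0,0,0]]}' 1;  python3 go.py 448 -95.3 3; python3 -m jog '{"xyz":[[0,0,1],[0,0,1],[0,0,1],[0,0,1],[0,0,1],[0,0,1],[0,0,1],[0,0,1],[0,0,0],[0,0,0]],"angular":[[0,0,0],[0,0,0],[0,0,0],[0,0,0],[0,0,0],[0,0,0],[0,0,0],[0,0,0],[0,0,0],[0,0,0]]}';python3 go.py 518 30.5 160
python3 - <<'E'
from h import *
im=capture('wrist'); cv2.imwrite('pics/w2.png',im[:,:,::-1])
E
```

```text
time: 4.85
tool_pos: [449.5, -96.6, 5.1]
tcp_rot: [-3.136, -0.002, -1.571]
contact_force: [0.7, 0.5, -0.4]
grip_width: 50.1
t 4.85 pos [449.5 -96.6   5.1] F [ 0.7  0.5 -0.4] w 50.1
units [-0.07  0.06 -0.1 ]
ang [0.017 0.052 0.004]
time: 5.85
tool_pos: [445.9, -95.2, 167.0]
tcp_rot: [3.139, 0.002, -1.571]
contact_force: [0.1, -0.4, -1.4]
grip_width: 50.2
t 5.85 pos [445.9 -95.2 167. ] F [ 0.1 -0.4 -1.4] w 50.2
units [ 3.6   6.28 -0.35]
ang [-0.015 -0.026  0.004]
```

View pics/w2.png

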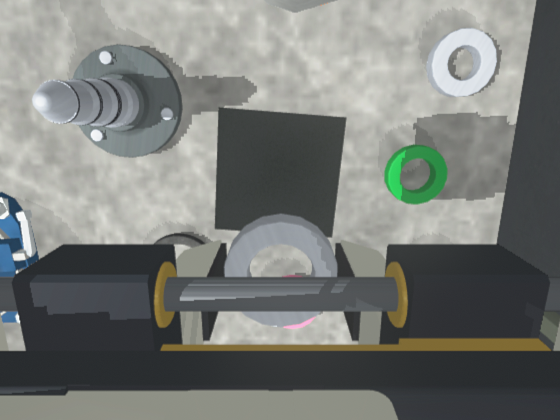

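The ring is held, centred at about (281,270) in the wrist view and partly behind the rod. I'll find its axis relative to the TCP from its outer arc.

```bash
cat >> h.py <<'E'
from scipy.optimize import least_squares
def fitc(P,r=None):
    P=np.array(P)[:,:2]; c0=P.mean(0)
    f=(lambda q:np.hypot(*(P-q[:2]).T)-r) if r else (lambda q:np.hypot(*(P-q[:2]).T)-q[2])
    s=least_squares(f,list(c0)+([] if r else [26.])); return s.x.round(2),np.sqrt(np.mean(s.fun**2)).round(2)
E
python3 - <<'E'
from h import *
p=camera_params('wrist'); o=bot.get_obs(); print(o['tool_pos'])
im=cv2.imread('pics/w2.png'); cv2.imwrite('pics/w2z.png',cv2.resize(im[205:340,190:370],None,fx=4.4,fy=4.4,interpolation=cv2.INTER_CUBIC))
E
```

```text
[445.99940378 -95.20058275 166.89331637]
```

View pics/w2z.png

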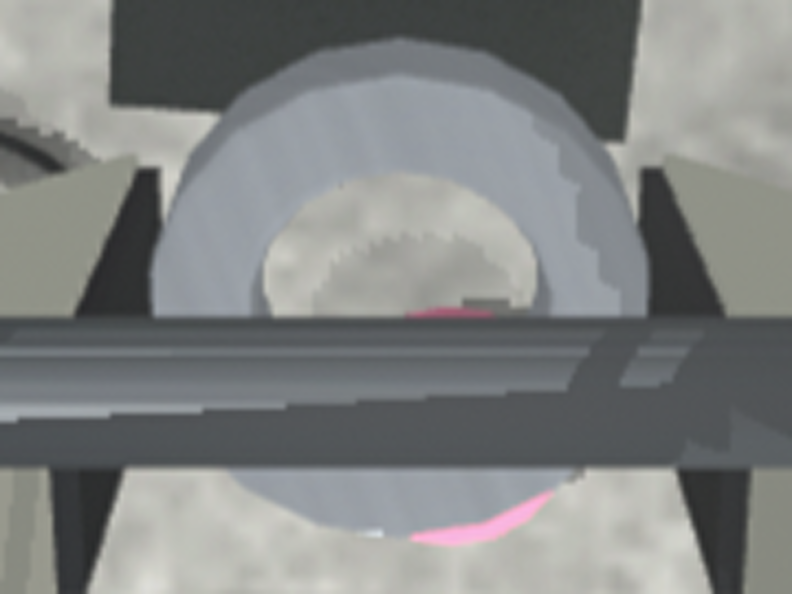

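```bash
python3 - <<'E'
from h import *
p=camera_params('wrist'); T=bot.get_obs()['tool_pos']
U=lambda q:(190+q[0]/4.4-0.4,205+q[1]/4.4-0.4)
inn=[(400,172),(340,186),(295,217),(268,262),(465,188),(510,218),(535,262)]
out=[(400,75),(322,88),(310,90),(240,140),(195,195),(155,280),(480,90),(555,140),(610,210),(645,280),(385,538),(320,523),(240,478),(560,488)]
for h in (7,9.5,12):
    print(h,fitc([onz(p,U(q),T[2]+h) for q in out]),fitc([onz(p,U(q),T[2]+h) for q in inn]))
print(T)
E
```

```text
7 (array([443.56, -95.04,  25.26]), np.float64(0.57)) (array([445.07, -95.24,  14.29]), np.float64(0.07))
9.5 (array([444.79, -95.04,  24.84]), np.float64(0.57)) (array([446.29, -95.24,  14.06]), np.float64(0.07))
12 (array([446.03, -95.04,  24.42]), np.float64(0.56)) (array([447.5 , -95.24,  13.82]), np.float64(0.07))
[445.99940378 -95.20058275 166.89331637]
```

```bash
python3 - <<'E'
from h import *
p=camera_params('wrist')
im=cv2.imread('pics/w2.png');g=cv2.cvtColor(im,cv2.COLOR_BGR2GRAY)
cv2.imwrite('pics/w2y.png',cv2.resize(im[35:170,20:195],None,fx=4.4,fy=4.4,interpolation=cv2.INTER_CUBIC))
E
```

```text
(no output)
```

View pics/w2y.png

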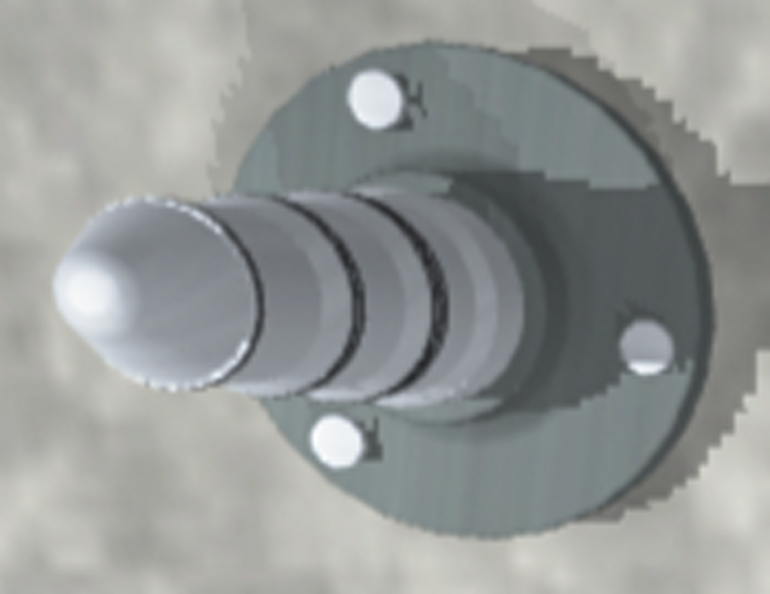

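```bash
python3 - <<'E'
from h import *
p=camera_params('wrist')
U=lambda q:(20+q[0]/4.4-.4,35+q[1]/4.4-.4)
print('tip',onz(p,U((83,290)),121))
rim=[(440,42),(330,75),(265,135),(237,185),(520,50),(620,110),(675,190),(700,260),(702,330),(680,410),(640,465),(570,515),(490,536),(410,522),(320,465),(270,410)]
print('foot',fitc([onz(p,U(q),12) for q in rim]))
E
```

```text
tip [520.32353645  34.08850429 121.        ]
foot (array([520.57,  32.21,  44.2 ]), np.float64(0.59))
```

```bash
python3 -m jog '{"xyz":[[0.4,0.7,0],[0.5,0.8,0],[0.5,0.8,0],[0.5,0.8,0],[0.5,0.8,0],[0.5,0.8,0],[0.5,0.8,0],[0.3,0.5,0],[0,0,0],[0,0,0]],"angular":[[0,0,0],[0,0,0],[0,0,0],[0,0,0],[0,0,0],[0,0,0],[0,0,0],[0,0,0],[0,0,0],[0,0,0]]}'; python3 go.py 520.5 32.3 135
```

```text
time: 6.9
tool_pos: [515.8, 29.9, 152.7]
tcp_rot: [3.115, 0.005, -1.573]
contact_force: [-0.1, -0.4, -1.2]
grip_width: 50.0
t 6.9 pos [515.8  29.9 152.7] F [-0.1 -0.4 -1.2] w 50.0
units [ 0.23  0.12 -0.88]
ang [-0.05  -0.254  0.022]
```

```bash
python3 -m jog '{"xyz":[[0.23,0.12,0],[0,0,0],[0,0,0]],"angular":[[-0.05,-0.25,0.02],[0,0,0],[0,0,0]]}'; python3 go.py 520.5 32.3 135
python3 - <<'E'
from h import *
im=capture('wrist'); cv2.imwrite('pics/w3.png',im[:,:,::-1])
im=capture('scene'); cv2.imwrite('pics/s3.png',cv2.resize(im[100:260,200:400,::-1],None,fx=3.75,fy=3.75,interpolation=cv2.INTER_CUBIC))
im=capture('top'); cv2.imwrite('pics/t3.png',im[:,:,::-1])
E
```

```text
time: 7.2
tool_pos: [519.0, 30.4, 151.8]
tcp_rot: [3.139, -0.001, -1.573]
contact_force: [0.0, -1.2, -1.0]
grip_width: 50.0
t 7.2 pos [519.   30.4 151.8] F [ 0.  -1.2 -1. ] w 50.0
units [ 0.07  0.1  -0.84]
ang [ 0.006 -0.027  0.016]
```

View pics/w3.png

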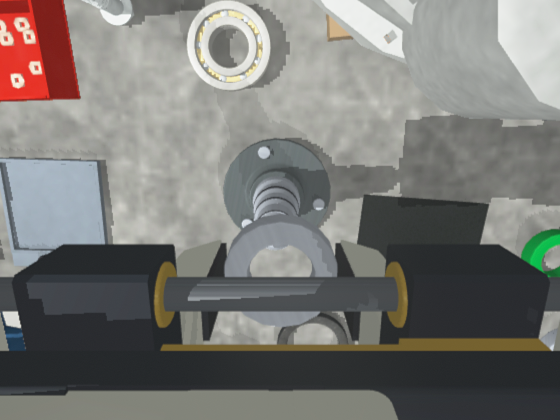

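View pics/s3.png

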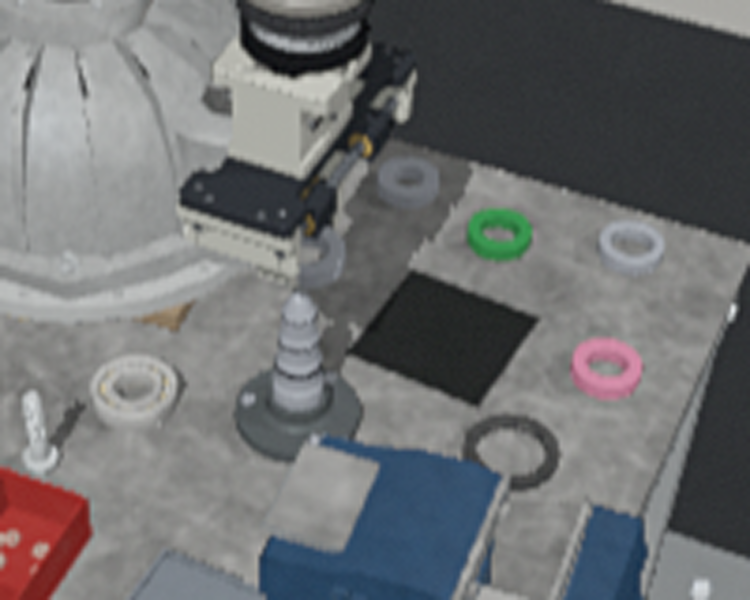

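The ring at (281,272) hangs just above the mandrel, whose tip is at about (277,245) and whose foot is centred near (277,190). I'll measure the offset.

```bash
python3 - <<'E'
from h import *
im=cv2.imread('pics/w3.png')
cv2.imwrite('pics/w3z.png',cv2.resize(im[130:280,195:365],None,fx=4,fy=4,interpolation=cv2.INTER_CUBIC))
E
```

```text
(no output)
```

View pics/w3z.png

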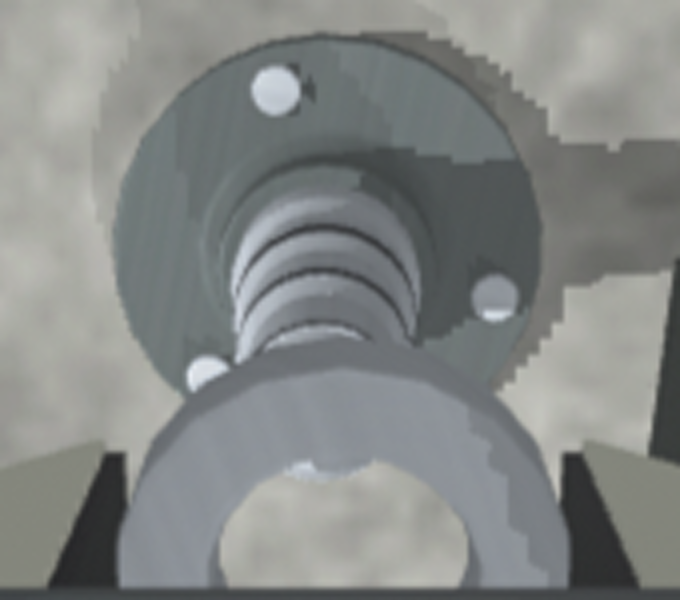

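```bash
python3 - <<'E'
from h import *
p=camera_params('wrist');T=bot.get_obs()['tool_pos']
U=lambda q:(195+q[0]/4-.4,130+q[1]/4-.4)
rim=[(330,36),(230,65),(150,140),(120,210),(118,260),(135,330),(430,60),(500,125),(535,190),(540,250),(525,320)]
print('foot',fitc([onz(p,U(q),12) for q in rim]),fitc([onz(p,U(q),12) for q in rim],45))
print('land y',[onz(p,U((326.5,290)),z).round(1) for z in (65,80)])
out=[(343,367),(260,385),(185,440),(130,510),(118,560),(425,385),(505,440),(555,510),(568,560)]
inn=[(222,540),(240,505),(280,472),(375,462),(430,480),(468,540)]
for h in(5,9.5): print(T,fitc([onz(p,U(q),T[2]+h) for q in out]),fitc([onz(p,U(q),T[2]+h) for q in inn]))
E
```

```text
foot (array([521.09,  33.47,  44.01]), np.float64(0.38)) (array([520.05,  33.44]), np.float64(0.88))
land y [array([526.9,  33.5,  65. ]), array([530.8,  33.3,  80. ])]
[519.35724384  30.52537813 151.88118079] (array([516.38,  30.73,  25.48]), np.float64(0.34)) (array([517.39,  30.46,  14.67]), np.float64(0.23))
[519.35724384  30.52537813 151.88118079] (array([518.59,  30.73,  24.73]), np.float64(0.33)) (array([519.57,  30.47,  14.24]), np.float64(0.22))
```

```bash
python3 -m jog '{"xyz":[[0.12,0.14,0],[0,0,-0.5],[0,0,-0.5],[0,0,0]],"angular":[[0,-0.03,0.02],[0,0,0],[0,0,0],[0,0,0]]}'; python3 go.py 521.8 33.3 115
```

```text
time: 7.75
tool_pos: [521.8, 33.2, 130.2]
tcp_rot: [-3.141, -0.001, -1.571]
contact_force: [-0.3, 0.1, -1.6]
grip_width: 50.6
t 7.75 pos [521.8  33.2 130.2] F [-0.3  0.1 -1.6] w 50.6
units [-0.    0.   -0.76]
ang [ 0.005  0.01  -0.001]
```

```bash
python3 -m jog '{"xyz":[[0,0,-0.4],[0,0,-0.4],[0,0,-0.4],[0,0,0]],"angular":[[0,0,0],[0,0,0],[0,0,0],[0,0,0]]}'; python3 go.py 521.8 33.3 100
```

```text
time: 8.15
tool_pos: [521.2, 33.3, 103.1]
tcp_rot: [3.141, -0.0, -1.571]
contact_force: [-0.5, 0.6, -0.1]
grip_width: 50.0
t 8.15 pos [521.2  33.3 103.1] F [-0.5  0.6 -0.1] w 50.0
units [ 0.03  0.   -0.16]
ang [ 0.003 -0.008 -0.002]
```

```bash
python3 - <<'E'
from h import *
im=capture('wrist')[:,:,::-1]; cv2.imwrite('pics/w4.png',im)
cv2.imwrite('pics/w4z.png',cv2.resize(im[190:340,195:365],None,fx=4,fy=4,interpolation=cv2.INTER_CUBIC))
E
```

```text
(no output)
```

View pics/w4z.png

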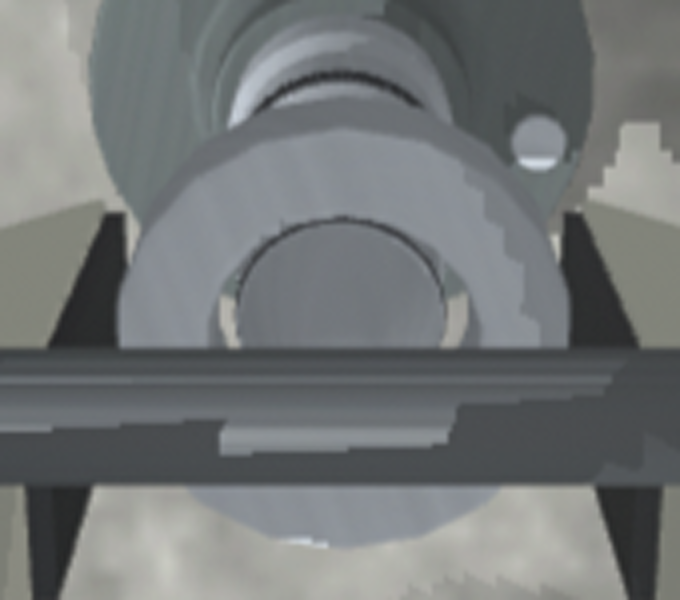

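The ring is on the upper land with about 2 mm of gap left and 3 mm right, so it is roughly 0.5 mm off in y and 1 mm in x. I'll correct that and continue down, watching the force.

```bash
python3 -m jog '{"xyz":[[0.06,0.02,-0.2],[0,0,-0.2],[0,0,-0.1],[0,0,0]],"angular":[[0,0,0],[0,0,0],[0,0,0],[0,0,0]]}'; python3 go.py 522 33.7 80
```

```text
time: 8.6
tool_pos: [523.5, 33.7, 93.5]
tcp_rot: [-3.14, -0.001, -1.571]
contact_force: [0.1, -0.6, -0.0]
grip_width: 50.1
t 8.6 pos [523.5  33.7  93.5] F [ 0.1 -0.6 -0. ] w 50.1
units [-0.08  0.   -0.67]
ang [ 0.006  0.015 -0.002]
```

```bash
python3 -m jog '{"xyz":[[-0.05,0,-0.15],[0,0,-0.15],[0,0,0]],"angular":[[0,0.01,0],[0,0,0],[0,0,0]]}'; python3 go.py 522 33.7 80;  python3 -m jog '{"xyz":[[0,0,-0.15],[0,0,0]],"angular":[[0,0,0],[0,0,0]]}'; python3 go.py 522 33.7 80
```

```text
time: 8.9
tool_pos: [522.6, 33.7, 87.3]
tcp_rot: [-3.141, -0.001, -1.571]
contact_force: [-0.1, 0.4, -1.6]
grip_width: 50.3
t 8.9 pos [522.6  33.7  87.3] F [-0.1  0.4 -1.6] w 50.3
units [-0.03  0.   -0.36]
ang [ 0.006  0.01  -0.002]
time: 9.1
tool_pos: [522.5, 33.7, 84.0]
tcp_rot: [-3.141, -0.001, -1.571]
contact_force: [-0.8, 0.1, -0.5]
grip_width: 50.2
t 9.1 pos [522.5  33.7  84. ] F [-0.8  0.1 -0.5] w 50.2
units [-0.02  0.   -0.2 ]
ang [ 0.006  0.009 -0.002]
```

```bash
python3 -m jog '{"xyz":[[0,0,-0.15],[0,0,-0.1],[0,0,0]],"angular":[[0,0,0],[0,0,0],[0,0,0]]}'; python3 go.py 522 33.7 80;  python3 -m jog '{"xyz":[[0,0,-0.15],[0,0,-0.1],[0,0,0]],"angular":[[0,0,0],[0,0,0],[0,0,0]]}'; python3 go.py 522 33.7 80
```

```text
time: 9.4
tool_pos: [522.5, 33.7, 78.6]
tcp_rot: [-3.141, -0.001, -1.571]
contact_force: [0.2, -0.5, -0.9]
grip_width: 49.6
t 9.4 pos [522.5  33.7  78.6] F [ 0.2 -0.5 -0.9] w 49.6
units [-0.03  0.    0.07]
ang [ 0.006  0.009 -0.002]
time: 9.7
tool_pos: [522.5, 33.7, 73.1]
tcp_rot: [-3.141, -0.001, -1.571]
contact_force: [0.1, -0.3, -1.0]
grip_width: 50.0
t 9.7 pos [522.5  33.7  73.1] F [ 0.1 -0.3 -1. ] w 50.0
units [-0.03  0.    0.34]
ang [ 0.006  0.009 -0.002]
```

```bash
for i in 1 ; do python3 -m jog '{"xyz":[[0,0,-0.1],[0,0,0]],"angular":[[0,0,0],[0,0,0]]}';  python3 -m jog '{"xyz":[[0,0,-0.1],[0,0,0]],"angular":[[0,0,0],[0,0,0]]}'; python3 -m jog '{"xyz":[[0,0,-0.08],[0,0,0]],"angular":[[0,0,0],[0,0,0]]}'; done
```

```text
time: 9.9
tool_pos: [522.6, 33.7, 71.0]
tcp_rot: [-3.141, -0.001, -1.571]
contact_force: [-0.3, -0.3, -0.5]
grip_width: 50.2
time: 10.1
tool_pos: [522.2, 33.7, 68.9]
tcp_rot: [-3.141, -0.001, -1.571]
contact_force: [-1.4, -0.2, -0.2]
grip_width: 50.3
time: 10.3
tool_pos: [522.2, 33.7, 67.8]
tcp_rot: [-3.141, -0.001, -1.57]
contact_force: [-2.2, -0.4, 3.9]
grip_width: 50.4
```

Contact came at TCP z≈68, i.e. underside ≈63–64, which matches step 2. I'll let go so it settles, and look.

```bash
python3 -m jog '{"xyz":[[-0.02,0,0],[0,0,0],[0,0,0],[0,0,0],[0,0,0]],"angular":[[0,0,0],[0,0,0],[0,0,0],[0,0,0],[0,0,0]]}' -0.35; python3 go.py 522 33.7 68
python3 - <<'E'
from h import *
im=capture('wrist')[:,:,::-1]; cv2.imwrite('pics/w5.png',im)
cv2.imwrite('pics/w5z.png',cv2.resize(im[160:340,180:380],None,fx=3.8,fy=3.3,interpolation=cv2.INTER_CUBIC))
im=capture('scene')[:,:,::-1]; cv2.imwrite('pics/s5.png',im)
cv2.imwrite('pics/s5z.png',cv2.resize(im[150:230,230:330],None,fx=7,fy=7,interpolation=cv2.INTER_CUBIC))
E
```

```text
time: 10.8
tool_pos: [522.8, 33.6, 67.9]
tcp_rot: [-3.139, -0.001, -1.57]
contact_force: [-1.4, -1.2, -0.0]
grip_width: 61.9
t 10.8 pos [522.8  33.6  67.9] F [-1.4 -1.2 -0. ] w 61.9
units [-0.04  0.    0.01]
ang [ 0.008  0.028 -0.003]
```

View pics/w5z.png

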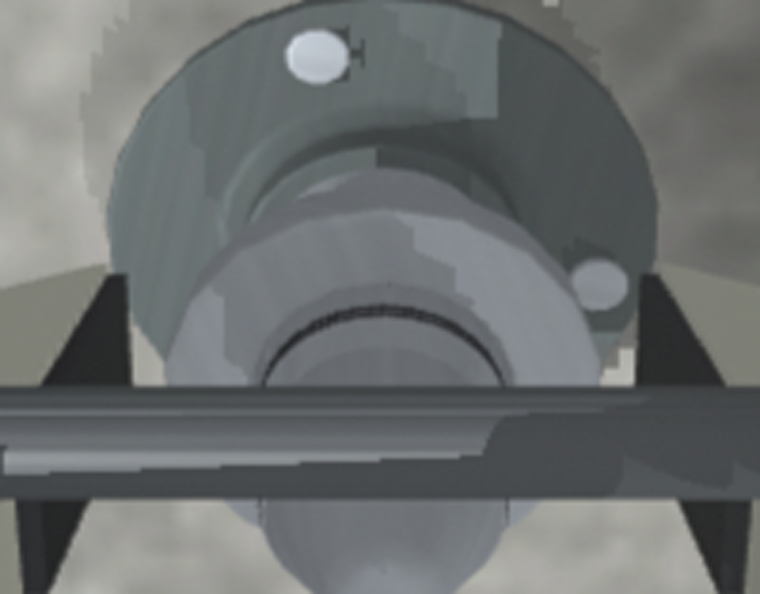

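View pics/s5z.png

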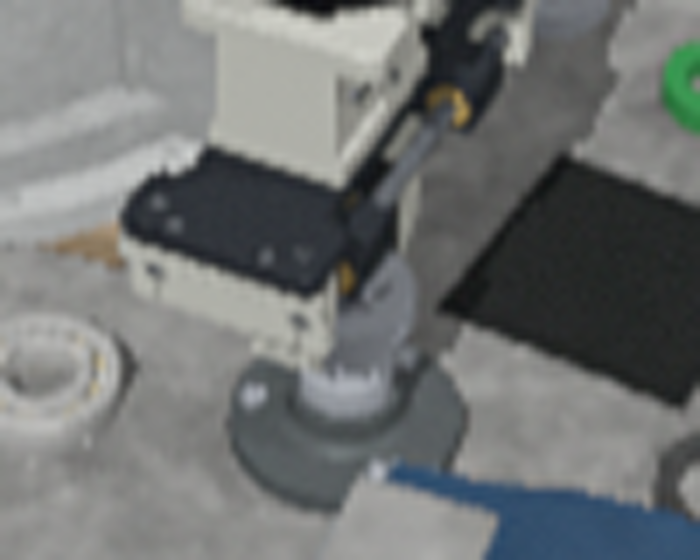

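The ring sits concentric, with the double groove just above it. Now I'll regrip slightly lower and press gently.

```bash
python3 -m jog '{"xyz":[[0,0,-0.1],[0,0,0],[0,0,0],[0,0,0],[0,0,0],[0,0,0]],"angular":[[0,0,0],[0,0,0],[0,0,0],[0,0,0],[0,0,0],[0,0,0]]}' 1;python3 -m jog '{"xyz":[[0,0,-0.06],[0,0,0]],"angular":[[0,0,0],[0,0,0]]}'; python3 -m jog '{"xyz":[[0,0,-0.06],[0,0,0]],"angular":[[0,0,0],[0,0,0]]}'
```

```text
time: 11.5
tool_pos: [522.7, 33.6, 65.6]
tcp_rot: [-3.139, -0.001, -1.571]
contact_force: [-0.9, -0.2, 0.4]
grip_width: 50.5
time: 11.7
tool_pos: [522.9, 33.7, 64.9]
tcp_rot: [-3.138, -0.001, -1.571]
contact_force: [-2.1, 1.0, 3.2]
grip_width: 50.2
time: 11.9
tool_pos: [522.9, 33.6, 64.3]
tcp_rot: [-3.138, -0.001, -1.57]
contact_force: [-2.1, 0.4, 5.4]
grip_width: 49.8
```

```bash
python3 -m jog '{"xyz":[[0,0,-0.08],[0,0,0]],"angular":[[0,0,0],[0,0,0]]}'; python3 -m jog '{"xyz":[[0,0,-0.08],[0,0,0]],"angular":[[0,0,0],[0,0,0]]}'; python3 -m jog '{"xyz":[[0,0,-0.06],[0,0,0]],"angular":[[0,0,0],[0,0,0]]}'
```

```text
time: 12.1
tool_pos: [522.9, 33.7, 63.5]
tcp_rot: [-3.137, -0.001, -1.57]
contact_force: [-2.1, 0.1, 7.0]
grip_width: 49.9
time: 12.3
tool_pos: [523.0, 33.7, 63.0]
tcp_rot: [-3.137, -0.001, -1.57]
contact_force: [-2.5, 0.5, 7.7]
grip_width: 50.2
time: 12.5
tool_pos: [523.0, 33.7, 63.1]
tcp_rot: [-3.136, -0.001, -1.57]
contact_force: [-2.0, 0.4, 8.6]
grip_width: 50.4
```

```bash
python3 -m jog '{"xyz":[[0,0,-0.12],[0,0,-0.06]],"angular":[[0,0,0],[0,0,0]]}'; python3 -m jog '{"xyz":[[0,0,-0.1],[0,0,-0.06]],"angular":[[0,0,0],[0,0,0]]}'
python3 - <<'E'
from h import *
im=capture('wrist')[:,:,::-1]; cv2.imwrite('pics/w6.png',im)
o=bot.get_obs();print(o['tool_pos'],o['contact_force'])
cv2.imwrite('pics/w6z.png',cv2.resize(im[160:340,180:380],None,fx=3.8,fy=3.3,interpolation=cv2.INTER_CUBIC))
E
```

```text
time: 12.7
tool_pos: [523.1, 33.7, 61.2]
tcp_rot: [-3.135, -0.001, -1.57]
contact_force: [-4.7, 0.3, 12.0]
grip_width: 50.1
time: 12.9
tool_pos: [523.1, 33.7, 60.2]
tcp_rot: [-3.134, -0.002, -1.57]
contact_force: [-4.6, 0.0, 14.5]
grip_width: 50.2
[523.09269109  33.66873472  60.27403037] [-3.69358296 -0.29888151 14.65495916]
```

View pics/w6z.png

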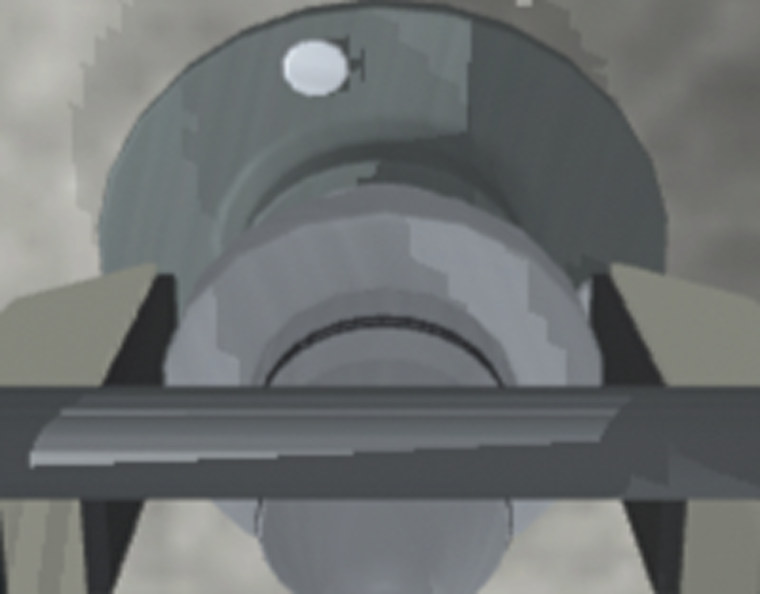

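About 15 N and 4–5 mm of give, well clear of the hard stop. The seat height (~64 mm) means step 2, so tray 2. Now I'll lift off.

```bash
python3 -m jog '{"xyz":[[0,0,0.2],[-0.03,0,0.2],[0,0,0.3],[0,0,0.3],[0,0,0.3],[0,0,0]],"angular":[[0,0,0],[0,0.03,0],[0,0,0],[0,0,0],[0,0,0],[0,0,0]]}'; python3 go.py 522.3 33.6 175
```

```text
time: 13.55
tool_pos: [522.2, 33.6, 87.7]
tcp_rot: [-3.138, -0.002, -1.57]
contact_force: [0.3, -0.3, -1.0]
grip_width: 50.4
t 13.55 pos [522.2  33.6  87.7] F [ 0.3 -0.3 -1. ] w 50.4
units [ 0.   -0.    4.36]
ang [ 0.017  0.038 -0.011]
```

```bash
python3 -m jog '{"xyz":[[0,0,0.5],[0,0,0.8],[0,0,0.9],[0,0,0.9],[0,0,0.9],[0,0,0.3],[0,0,0]],"angular":[[0,0,0],[0,0.03,0],[0,0,0],[0,0,0],[0,0,0],[0,0,0],[0,0,0]]}'; python3 go.py 509 221 175
python3 - <<'E'
from h import *
im=capture('top')[:,:,::-1]; cv2.imwrite('pics/t7.png',im)
im=capture('wrist')[:,:,::-1]; cv2.imwrite('pics/w7.png',im)
E
```

```text
time: 14.25
tool_pos: [521.2, 33.7, 178.8]
tcp_rot: [3.141, -0.002, -1.57]
contact_force: [-0.0, 0.0, -1.5]
grip_width: 50.5
t 14.25 pos [521.2  33.7 178.8] F [-0.   0.  -1.5] w 50.5
units [-0.61  9.36 -0.19]
ang [ 0.016 -0.007 -0.011]
```

View pics/w7.png

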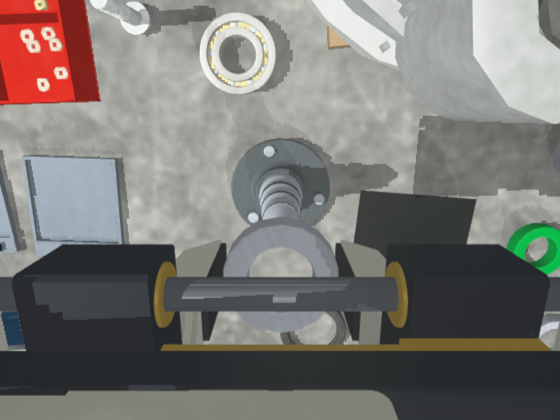

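The ring is off the mandrel, held at (280,275). Tray 2 shows at left around (72,200). Next I'll traverse to it.

```bash
python3 -m jog '{"xyz":[[-0.07,0.8,0],[-0.07,1,0],[-0.07,1,0],[-0.07,1,0],[-0.07,1,0],[-0.07,1,0],[-0.07,1,0],[-0.07,1,0],[0,0.8,0],[0,0,0]],"angular":[[0,0,0],[0,0,0],[0,0,0],[0,0,0],[0,0,0],[0,0,0],[0,0,0],[0,0,0],[0,0,0],[0,0,0]]}'; python3 go.py 509 221 150
python3 - <<'E'
from h import *
p=camera_params('wrist');im=capture('wrist')[:,:,::-1]; cv2.imwrite('pics/w8.png',im)
E
```

```text
time: 15.35
tool_pos: [502.7, 210.6, 165.4]
tcp_rot: [3.117, -0.005, -1.572]
contact_force: [-0.7, -0.2, -1.3]
grip_width: 50.4
t 15.35 pos [502.7 210.6 165.4] F [-0.7 -0.2 -1.3] w 50.4
units [ 0.32  0.52 -0.77]
ang [ 0.043 -0.234  0.015]
```

View pics/w8.png

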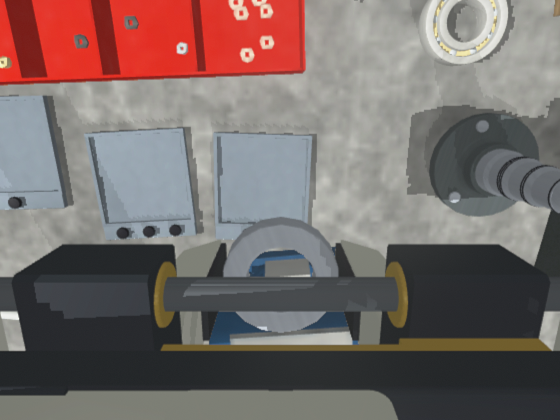

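The view has tray 2 at (216–312, 133–235), with its studs hidden behind the ring. The 3-stud tray is beside it at (143,185).

```bash
python3 - <<'E'
from h import *
p=camera_params('wrist')
for u in [(215,133),(312,135),(211,222),(311,225),(94,132),(185,129)]: print(u,onz(p,u,6).round(1))
E
python3 -m jog '{"xyz":[[0.32,0.5,0],[0,0,0],[0,0,0]],"angular":[[0.04,-0.23,0.01],[0,0,0],[0,0,0]]}'; python3 go.py 509 221 60
```

```text
(215, 133) [548.3 264.2   6. ]
(312, 135) [546.4 182.1   6. ]
(211, 222) [468.7 272.    6. ]
(311, 225) [465.5 181.2   6. ]
(94, 132) [549.3 366.1   6. ]
(185, 129) [551.7 289.3   6. ]
time: 15.7
tool_pos: [509.2, 218.7, 163.8]
tcp_rot: [3.14, -0.002, -1.573]
contact_force: [-0.1, 0.4, -1.5]
grip_width: 50.2
t 15.7 pos [509.2 218.7 163.8] F [-0.1  0.4 -1.5] w 50.2
units [-0.01  0.12 -5.19]
ang [ 0.018 -0.012  0.021]
```

```bash
python3 -m jog '{"xyz":[[0,0.16,-0.3],[0,0,-0.8],[0,0,-0.8],[0,0,-0.8],[0,0,0]],"angular":[[0.02,0,0.02],[0,0,0],[0,0,0],[0,0,0],[0,0,0]]}'; python3 go.py 508 222 40
```

```text
time: 16.2
tool_pos: [509.6, 220.6, 107.6]
tcp_rot: [3.142, 0.001, -1.573]
contact_force: [-0.5, 0.7, -0.5]
grip_width: 49.7
t 16.2 pos [509.6 220.6 107.6] F [-0.5  0.7 -0.5] w 49.7
units [-0.08  0.07 -3.38]
ang [-0.008 -0.     0.023]
```

```bash
python3 -m jog '{"xyz":[[-0.04,0.07,-0.3],[0,0,-0.7],[0,0,-0.8],[0,0,-0.8],[0,0,-0.4],[0,0,0]],"angular":[[0,0,0.02],[0,0,0],[0,0,0],[0,0,0],[0,0,0],[0,0,0]]}'; python3 go.py 508 222 20
python3 - <<'E'
from h import *
im=capture('scene')[:,:,::-1]; cv2.imwrite('pics/s9.png',cv2.resize(im[180:320,190:360],None,fx=4.4,fy=4.2,interpolation=cv2.INTER_CUBIC))
E
```

```text
time: 16.8
tool_pos: [511.0, 222.6, 48.2]
tcp_rot: [-3.136, 0.003, -1.572]
contact_force: [0.1, -0.1, -0.7]
grip_width: 50.1
t 16.8 pos [511.  222.6  48.2] F [ 0.1 -0.1 -0.7] w 50.1
units [-0.15 -0.03 -1.41]
ang [-0.027  0.058  0.007]
```

View pics/s9.png

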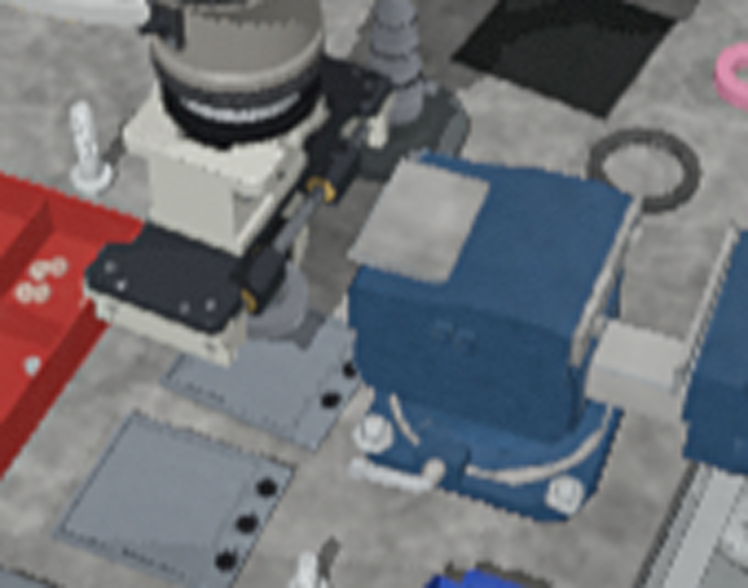

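Two studs now show on the target tray, at (349,370) and (331,400), and the gripper clears the vise. I'll lower the ring in.

```bash
python3 -m jog '{"xyz":[[-0.1,0,-0.4],[0,0,-0.6],[0,0,-0.5],[0,0,0]],"angular":[[-0.03,0.06,0],[0,0,0],[0,0,0],[0,0,0]]}'; python3 go.py 508 222 8
```

```text
time: 17.25
tool_pos: [510.4, 223.2, 18.5]
tcp_rot: [-3.138, 0.001, -1.571]
contact_force: [0.1, -0.3, -0.8]
grip_width: 50.2
t 17.25 pos [510.4 223.2  18.5] F [ 0.1 -0.3 -0.8] w 50.2
units [-0.12 -0.06 -0.52]
ang [-0.008  0.038  0.006]
```

```bash
python3 -m jog '{"xyz":[[-0.08,-0.04,-0.25],[0,0,-0.1],[0,0,0]],"angular":[[0,0.04,0],[0,0,0],[0,0,0]]}'; python3 go.py 508 222 7.5;python3 -m jog '{"xyz":[[0,0,-0.08],[0,0,0]],"angular":[[0,0,0],[0,0,0]]}'; 
```

```text
time: 17.55
tool_pos: [508.7, 222.3, 10.6]
tcp_rot: [3.141, 0.001, -1.571]
contact_force: [-0.1, 0.7, -0.6]
grip_width: 50.4
t 17.55 pos [508.7 222.3  10.6] F [-0.1  0.7 -0.6] w 50.4
units [-0.03 -0.01 -0.15]
ang [-0.006 -0.009  0.006]
time: 17.75
tool_pos: [508.9, 222.3, 9.2]
tcp_rot: [3.141, 0.001, -1.571]
contact_force: [0.7, 0.5, -0.2]
grip_width: 50.3
```

Creeping on until something touches lightly (ring on the floor or tips on the rim).

```bash
python3 -m jog '{"xyz":[[0,0,-0.06],[0,0,0]],"angular":[[0,0,0],[0,0,0]]}'; python3 -m jog '{"xyz":[[0,0,-0.05],[0,0,0]],"angular":[[0,0,0],[0,0,0]]}'
```

```text
time: 17.95
tool_pos: [509.2, 222.4, 8.2]
tcp_rot: [-3.141, 0.001, -1.572]
contact_force: [0.5, -0.2, -0.8]
grip_width: 50.0
time: 18.15
tool_pos: [509.3, 222.5, 7.3]
tcp_rot: [-3.141, 0.001, -1.571]
contact_force: [0.8, -0.0, -1.5]
grip_width: 50.4
```

```bash
python3 -m jog '{"xyz":[[0,0,-0.04],[0,0,0]],"angular":[[0,0,0],[0,0,0]]}'; python3 -m jog '{"xyz":[[0,0,-0.03],[0,0,0]],"angular":[[0,0,0],[0,0,0]]}'
```

```text
time: 18.35
tool_pos: [509.3, 222.5, 6.5]
tcp_rot: [-3.141, 0.001, -1.571]
contact_force: [-0.6, -0.5, -1.3]
grip_width: 49.8
time: 18.55
tool_pos: [509.3, 222.5, 5.9]
tcp_rot: [-3.141, 0.001, -1.571]
contact_force: [-0.5, 0.1, -0.6]
grip_width: 50.2
```

```bash
python3 -m jog '{"xyz":[[0,0,-0.03],[0,0,0]],"angular":[[0,0,0],[0,0,0]]}'; python3 -m jog '{"xyz":[[0,0,-0.03],[0,0,0]],"angular":[[0,0,0],[0,0,0]]}'
```

```text
time: 18.75
tool_pos: [509.4, 222.5, 5.6]
tcp_rot: [-3.141, 0.001, -1.571]
contact_force: [-0.4, 0.5, 1.6]
grip_width: 50.3
time: 18.95
tool_pos: [509.4, 222.5, 5.5]
tcp_rot: [-3.14, 0.001, -1.571]
contact_force: [-1.3, -0.6, 2.1]
grip_width: 50.1
```

```bash
python3 -m jog '{"xyz":[[0,0,0.08],[0,0,0]],"angular":[[0,0,0],[0,0,0]]}'; python3 -m jog '{"xyz":[[0,0,0],[0,0,0],[0,0,0],[0,0,0],[0,0,0]],"angular":[[0,0,0],[0,0,0],[0,0,0],[0,0,0],[0,0,0]]}' -0.5;  python3 go.py 509 222 120
```

```text
time: 19.15
tool_pos: [509.5, 222.5, 7.0]
tcp_rot: [-3.14, 0.001, -1.571]
contact_force: [-0.1, 0.5, -0.8]
grip_width: 50.3
time: 19.65
tool_pos: [509.7, 222.6, 6.8]
tcp_rot: [-3.14, 0.001, -1.571]
contact_force: [-0.1, 0.9, 0.1]
grip_width: 69.1
t 19.65 pos [509.7 222.6   6.8] F [-0.1  0.9  0.1] w 69.1
units [-0.04 -0.03  5.66]
ang [-0.014  0.017  0.006]
```

```bash
python3 -m jog '{"xyz":[[0,0,0.4],[0,0,0.8],[0,0,1],[0,0,1],[0,0,1],[0,0,1],[0,0,1],[0.2,0,1],[0,0,0.5],[0,0,0]],"angular":[[0,0,0],[0,0,0],[0,0,0],[0,0,0],[0,0,0],[0,0,0],[0,0,0],[0,0,0],[0,0,0],[0,0,0]]}'
python3 -m jog '{"xyz":[[0,-1,0.5],[0,-1,0.3],[0,-1,0],[0,-1,0],[0,-1,0],[0,-1,0],[0,-1,0],[0,0,0]],"angular":[[0,0,0],[0,0,0],[0,0,0],[0,0,0],[0,0,0],[0,0,0],[0,0,0],[0,0,0]]}'
python3 - <<'E'
from h import *
im=capture('top')[:,:,::-1]; cv2.imwrite('pics/t9.png',im)
im=capture('scene')[:,:,::-1]; cv2.imwrite('pics/s10.png',im)
cv2.imwrite('pics/s10z.png',cv2.resize(im[180:380,150:360],None,fx=3.6,fy=3,interpolation=cv2.INTER_CUBIC))
E
```

```text
time: 20.65
tool_pos: [512.5, 222.3, 171.3]
tcp_rot: [-3.138, 0.002, -1.571]
contact_force: [-0.4, 0.4, -0.3]
grip_width: 68.8
time: 21.45
tool_pos: [506.9, 77.8, 180.7]
tcp_rot: [3.133, 0.001, -1.569]
contact_force: [-1.2, 0.8, 1.4]
grip_width: 69.0
```

View pics/t9.png

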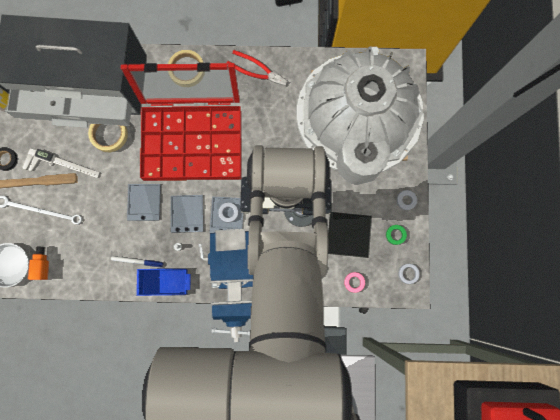

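View pics/s10z.png

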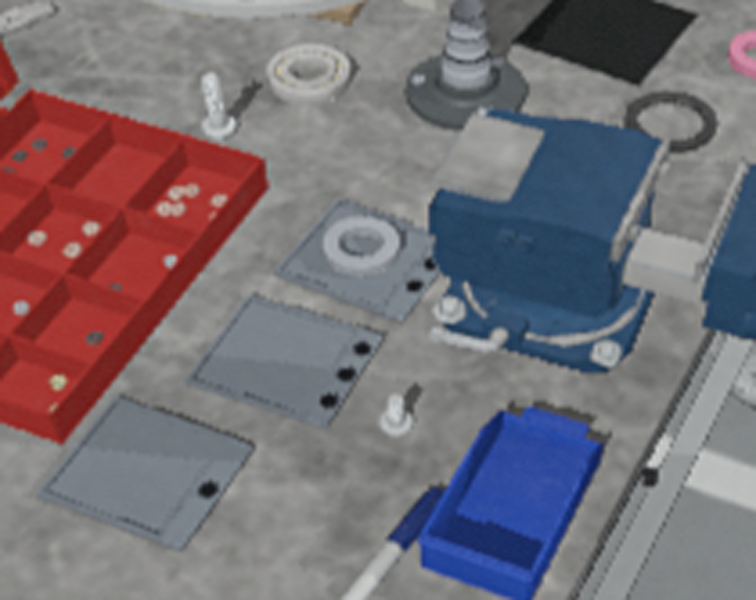

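The ring lies flat in the two-stud tray at (360,242) in the crop, and at (228,212) in the top view. The other rings and loose parts are where they were, and the arm is clear. I'll run a last numeric check and hand in.

```bash
python3 - <<'E'
from h import *
p=camera_params('top'); a=cv2.imread('pics/top0.png');b=cv2.imread('pics/t9.png')
g=cv2.cvtColor(b,cv2.COLOR_BGR2GRAY)
m=np.zeros(g.shape,bool);m[198:226,214:243]=g[198:226,214:243]>165
for e,ar in blob(m,30): print(e,onz(p,e[0],17).round(1))
for n,(x0,y0,x1,y1) in dict(ringR=(395,258,425,290),pink=(340,268,372,296),green=(385,222,410,248),bolt=(170,238,195,255)).items():
    print(n,np.abs(a[y0:y1,x0:x1].astype(int)-b[y0:y1,x0:x1]).mean().round(1))
o=bot.get_obs();print(o['time'],o['contact_force'].round(1),np.abs(o['dq']).max().round(3))
print(bot.close_job())
E
```

```text
((227.5954132080078, 211.86557006835938), (18.317886352539062, 18.831661224365234), 71.15731811523438) [506.  220.4  17. ]
((227.59136962890625, 211.81959533691406), (12.668184280395508, 12.96515941619873), 82.29652404785156) [506.2 220.4  17. ]
ringR 5.4
pink 5.2
green 4.5
bolt 7.8
21.55 [-0.6  0.9  0.3] 0.023
the job is handed in; nothing more can be done
None
```

The ring from the mat is the 30 mm one. It stopped on step 2, and it now lies flat in the two-stud tray. I handed the job in at 21.6 s of the 51 s allowed.

- **Seating:** I slid the ring down the mandrel with no measurable catching. It stopped with its underside about 64 mm above the bench, which is step 2. I let go so it could settle, and the wrist picture showed it centred with the double groove just above it.
- **Pressing:** I regripped it and pressed to about 15 N. The tool went down about 5 mm, so the mandrel gave an estimated 4–5 mm and stayed clear of its 8 mm stop. That give is worked out from tool height and force. I did not read the spindle directly.
- **Placing:** In the last top picture the ring is at (506, 220) mm, within 2–3 mm of the tray's centre. I opened the fingers about 1.5 mm above first contact so they would clear the rim, so the ring dropped by that much.
- **Other things:** The green and pink look-alikes, the other ring that was in clear view and the bolt show no visible shift. The far ring was in the arm's shadow, so I judged it only by eye.
- **Disagreements:** The wrist and top cameras differed by about 2 mm, so I aligned the ring to the mandrel using the wrist view alone. In that view the ring also measured about 4% small.

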